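Find and open the unlatched sump cover

TASK

One of the four identical covers on the bench's spill sump has been left unlatched underneath. Press gently with a fingertip on the round mark of one cover after another until you find the one that rocks, then push that cover open until it stands upright, so that the sump can be inspected. Only press and push, do not grip the covers, do not force the latched ones, and leave the tins, tumbler and screwdriver where they are.

Things in the scene. Friction and masses are not known exactly. Their poses are not given: they have to be found in the camera images.
- deck: fixed blue steel spill sump tray, 206 mm (its x) by 550 mm (its y), 100 mm high; origin at the centre of its underside, x away from the robot, y along the row, z up. In its deck, at the top, four identical covers lie in a row along y, flush with the blue rim (24 mm wide near and far, 75 mm shelves at the ends). Below the covers it is hollow, 50 mm or more deep
- cover_1 (a joint): tilt of the bare-aluminium cover centred at deck y = -150 mm (all alike: 155 mm along deck x, 94 mm along y, 4 mm thick, 85 g, the last 10 mm of the heel a steel strip). 0 = flat, 1.57 = far end straight up, stop at 1.66. If unlatched, its near end (toe) sinks and its far end (heel) rises under about 3 N on the mark, and it stays at any tilt by friction; if latched, the toe gives 1 to 3 mm on a rubber buffer (below 0.1) and springs back
- cover_1_press (a point): round finger mark (28 mm across) on the top face of this cover's toe, the short end nearest the robot: 38 mm from the pivot, 22 mm from the toe's edge. Moves with the cover; x of its frame points along the cover to its heel, z out of its top face
- cover_1_pivot (a point): point on the top face over this cover's pivot, middle of its width, 60 mm from the toe's edge; same axes as the mark. The cover turns about a line along deck y, 2 mm under this point; as it opens the heel comes up and over towards the robot
- cover_1_edge (a point): middle of the top edge of this cover's heel (far end), 95 mm from the pivot; moves with the cover; same axes; the underside is 4 mm below in z. Once tilted, push the underside of the heel from the far side, towards the robot
- cover_2 (a joint): tilt of the bare-aluminium cover centred at deck y = -50 mm (all alike: 155 mm along deck x, 94 mm along y, 4 mm thick, 85 g, the last 10 mm of the heel a steel strip). 0 = flat, 1.57 = far end straight up, stop at 1.66. If unlatched, its near end (toe) sinks and its far end (heel) rises under about 3 N on the mark, and it stays at any tilt by friction; if latched, the toe gives 1 to 3 mm on a rubber buffer (below 0.1) and springs back
- cover_2_press (a point): round finger mark (28 mm across) on the top face of this cover's toe, the short end nearest the robot: 38 mm from the pivot, 22 mm from the toe's edge. Moves with the cover; x of its frame points along the cover to its heel, z out of its top face
- cover_2_pivot (a point): point on the top face over this cover's pivot, middle of its width, 60 mm from the toe's edge; same axes as the mark. The cover turns about a line along deck y, 2 mm under this point; as it opens the heel comes up and over towards the robot
- cover_2_edge (a point): middle of the top edge of this cover's heel (far end), 95 mm from the pivot; moves with the cover; same axes; the underside is 4 mm below in z. Once tilted, push the underside of the heel from the far side, towards the robot
- cover_3 (a joint): tilt of the bare-aluminium cover centred at deck y = 50 mm (all alike: 155 mm along deck x, 94 mm along y, 4 mm thick, 85 g, the last 10 mm of the heel a steel strip). 0 = flat, 1.57 = far end straight up, stop at 1.66. If unlatched, its near end (toe) sinks and its far end (heel) rises under about 3 N on the mark, and it stays at any tilt by friction; if latched, the toe gives 1 to 3 mm on a rubber buffer (below 0.1) and springs back
- cover_3_press (a point): round finger mark (28 mm across) on the top face of this cover's toe, the short end nearest the robot: 38 mm from the pivot, 22 mm from the toe's edge. Moves with the cover; x of its frame points along the cover to its heel, z out of its top face
- cover_3_pivot (a point): point on the top face over this cover's pivot, middle of its width, 60 mm from the toe's edge; same axes as the mark. The cover turns about a line along deck y, 2 mm under this point; as it opens the heel comes up and over towards the robot
- cover_3_edge (a point): middle of the top edge of this cover's heel (far end), 95 mm from the pivot; moves with the cover; same axes; the underside is 4 mm below in z. Once tilted, push the underside of the heel from the far side, towards the robot
- cover_4 (a joint): tilt of the bare-aluminium cover centred at deck y = 150 mm (all alike: 155 mm along deck x, 94 mm along y, 4 mm thick, 85 g, the last 10 mm of the heel a steel strip). 0 = flat, 1.57 = far end straight up, stop at 1.66. If unlatched, its near end (toe) sinks and its far end (heel) rises under about 3 N on the mark, and it stays at any tilt by friction; if latched, the toe gives 1 to 3 mm on a rubber buffer (below 0.1) and springs back
- cover_4_press (a point): round finger mark (28 mm across) on the top face of this cover's toe, the short end nearest the robot: 38 mm from the pivot, 22 mm from the toe's edge. Moves with the cover; x of its frame points along the cover to its heel, z out of its top face
- cover_4_pivot (a point): point on the top face over this cover's pivot, middle of its width, 60 mm from the toe's edge; same axes as the mark. The cover turns about a line along deck y, 2 mm under this point; as it opens the heel comes up and over towards the robot
- cover_4_edge (a point): middle of the top edge of this cover's heel (far end), 95 mm from the pivot; moves with the cover; same axes; the underside is 4 mm below in z. Once tilted, push the underside of the heel from the far side, towards the robot
- spray_can: bystander: white aerosol can with a blue cap, diameter 65 mm, 190 mm tall, standing on the bench beyond one end of the tray; origin at the centre of its underside
- paint_tin: bystander: paint tin, diameter 111 mm, 120 mm tall, wire bail hanging on one side, standing on the bench beyond the other end of the tray; origin at the centre of its underside
- tumbler: bystander: open steel tumbler, 74 mm across the rim, 110 mm tall, standing on the bench beyond the tray's far side; origin at the centre of its underside
- screwdriver: bystander: screwdriver about 150 mm long and 26 mm thick lying on the tray's end shelf on the paint tin's side; origin at the centre of its underside

How it is judged:
By the outcome, as a careful person would: the job done as asked, in the order asked, and still so for the second after the job is handed in, with the robot touching nothing.
It also fails if it takes over 58 s, if anything falls off the work surface, if the arm or the gripper's body presses on something with over 40 N, if the wrist force passes 120 N, or if a joint passes its speed limit or range.

ROBOT

A 6-joint arm with a two-finger parallel gripper is mounted at the origin on the work surface. World frame = base frame: x ahead of the robot, y to its left, z up, the work surface at z = 0. Lengths are in mm, angles in rad, forces in N, time in s.
With the tool pointing down it reaches from about 275 to 1000 mm from the base axis. Payload 8.4 kg.
Tool frame: the origin (TCP) lies midway between the tips of the shut fingers; the grasp point (between the pads) lies 19 mm behind it; z points along the fingers, y is the direction in which the jaws open and shut (so a half turn about z gives the same grasp; the last joint's range is limited). The gripper opens to 85 mm and grips with 20 to 120 N. Pads are 22 mm wide; open, the fingers measure 114 mm over their backs; the gripper's body (76 mm by 85 mm) begins 54 mm behind the grasp point. The pads swing forward as they close: fully open they stand 13 mm farther back than shut.
Start: joints at [-1.179, 0.353, 1.633, -0, 1.155, -0.002], TCP at [239.811, -577.164, 231.281] pointing down, gripper open.
Joint ranges: [-2.63, 2.63], [-0.92, 2.1], [0.06, 2.66], [-1.3, 4.44], [0, 2.69], [-3.02, 3.02]. Speed limits (rad/s): [2.22, 2.22, 2.79, 3.14, 3.14, 3.14].

INTERFACE

Orientations are given as [roll, pitch, yaw] about the fixed x, y, z axes, in that order (R = Rz(yaw) Ry(pitch) Rx(roll)).
In Python, from rig import r gives the robot as it stands.
- The arm moves only by the tool play_rows, never from a script. Its argument "moves" is a list of rows, each a list of 3 entries, a list of its own where there are three numbers: the turn, a rotation vector about the tool's x, y, z in degrees, then the shift along the tool's x, y, z in mm, then the opening, from 0 (shut) to 1 (fully open). A call has 1 to 20 rows; each row is the pose to reach, as a shift and turn from the pose measured when the call began, along the tool's axes at that moment; what a row does not reach only later rows make up. A row lasts 1/10 s, in which the tool goes at most 50 mm and 8.59 degrees, less where a joint would pass 70% of its speed; a pose out of reach is approached as far as the arm can. A call with a gripper value outside its range is refused whole. The fingers move at their own pace and stop on an object; "newtons" is the grip in N (left out, the last holds). Time passes only in rows, so rows that repeat a pose let the fingers close. It gives the time, the measured TCP pose, the force and the opening at its end, in the units of the state.
- r.sense(): the state, without advancing time (a new reading comes with each control period).
- r.grab_frame(name): name is "scene" or "top"; returns a dict with "color" (384x512x3 uint8, red, green, blue), "K" (3x3 intrinsics, pixels), "k1" (the pictures are not rectified: a ray, as slopes to the right and down, at radius r is drawn at 1 + k1 r^2 times it, then the intrinsics apply), "rvec" (rotation vector, rad) and "tvec" (3), from world to camera coordinates, as OpenCV has them. Camera axes: x right, y down, z forward; pixel columns grow to the right and rows downward; lengths in mm; the calibration is good to about 2 mm. A picture is of the moment at which its call begins. There is no depth.
- r.sign_off(): hands the job in, once; it reports no verdict.
Trained networks look in a picture, given as the dict that the camera call returned (one of the last four; its "shot" number tells which), for a name from the list of things; names that differ only in an ending like _2 or _b are one class to them, and where a whole thing is asked for, a point or a joint stands for the part that bears it (a point fixed in the world has none). Each returns a list of dicts, best first, with "conf" (0 to 1); they miss things now and then, are a little off and sometimes report something else, mostly with a low value. They report only what shows in the picture. A call takes as long as a camera call.
- r.silhouettes(picture, name): "mask" (384x512 bool, what is visible of it) and "location" ([column, row] in pixels, amid what is visible of it).
The state is a dict: "clock": time; "qpos": joint angles; "qvel": joint speeds; "joint_efforts": joint torques, N m; "eef_pos": TCP position; "tcp_rot": TCP orientation; "contact_force": force on the tool from outside, world axes, zero at the start; "wrist_torque": the same for the moment, N m; "opening": opening from 0.0 (shut) to 1.0 (fully open).
Only numpy, scipy, OpenCV 4.12 (cv2) and the standard library are available. Lean on these libraries where they do the work, as an engineer would, in place of code of your own. Each camera call takes 0.05 s, during which the arm holds its last target.

## Working session

There is one attempt and no reset: what is moved stays moved. The work goes in short steps, Python scripts to look and compute and a tool call to move; the robot and the scene stay as the last step left them, time stands still between calls to the robot, and variables do not carry over. Pictures are saved under pics/ and viewed, and the job is handed in when it is done.

Besides the shell and the picture viewer there is one more tool, called in YAML: its name, and indented under it one key for each argument. play_rows: Moves the arm, as the interface text tells. Its arguments: {"type":"object","properties":{"moves":{"type":"array"},"newtons":{"type":"number"}},"required":["moves"]}

```bash
ls; mkdir -p pics
python3 - <<'E'
from rig import r
import cv2, numpy as np
s=r.sense(); print({k:np.round(v,3).tolist() for k,v in s.items()})
for n in("scene","top"):
    f=r.grab_frame(n); cv2.imwrite(f"pics/{n}0.png",cv2.resize(f["color"][:,:,::-1],(800,600)))
    print(n,f["K"],f["k1"],f["rvec"],f["tvec"],f["shot"])
    for nm in("deck","cover_1_press","cover_1_edge","cover_1","spray_can","paint_tin","tumbler","screwdriver"):
        print(nm,[(np.round(d["location"],1).tolist(),round(d["conf"],2),int(d["mask"].sum())) for d in r.silhouettes(f,nm)])
E
```

```text
pics
{'clock': 0.0, 'qpos': [-1.179, 0.354, 1.634, -0.0, 1.155, -0.002], 'qvel': [0.0, -0.001, 0.0, -0.0, 0.001, 0.001], 'joint_efforts': [0.001, -60.525, -34.207, -0.0, 0.009, -0.0], 'eef_pos': [239.63, -576.709, 230.568], 'tcp_rot': [-3.14, 0.0, 0.394], 'contact_force': [-0.029, -0.164, -0.341], 'wrist_torque': [0.016, -0.046, 0.003], 'opening': 1.004}
scene [[447.39701313   0.         252.56914115]
 [  0.         447.39701313 188.16917885]
 [  0.           0.           1.        ]] -0.16641783409261643 [ 2.02764542  0.92581949 -0.47653214] [-401.91267436 -165.67862709 1964.00102892] 1
deck [([247.0, 194.5], 0.83, 7959)]
cover_1_press [([225.2, 199.9], 0.69, 761)]
cover_1_edge [([226.6, 197.4], 0.85, 784)]
cover_1 [([245.2, 185.2], 0.73, 694), ([226.7, 201.7], 0.72, 797), ([281.0, 164.4], 0.68, 593), ([263.5, 177.6], 0.61, 644)]
spray_can [([174.7, 241.3], 0.92, 1206), ([244.7, 186.1], 0.54, 668), ([280.4, 163.7], 0.22, 593)]
paint_tin [([307.9, 139.2], 0.71, 695)]
tumbler [([317.6, 201.4], 0.74, 633)]
screwdriver [([283.8, 148.4], 0.48, 134)]
top [[456.80349706   0.         257.45093318]
 [  0.         456.80349706 193.76663955]
 [  0.           0.           1.        ]] 0.0064011396964704075 [ 2.16695345 -2.17105765  0.09359291] [  -2.64049511  620.07881643 1253.54087564] 2
deck [([233.3, 216.7], 0.64, 16180)]
cover_1_press [([287.9, 208.3], 0.7, 2091)]
cover_1_edge [([289.6, 210.4], 0.77, 2085)]
cover_1 [([290.4, 209.9], 0.73, 2119), ([250.5, 216.1], 0.64, 2072), ([213.8, 217.9], 0.6, 2080), ([175.0, 225.8], 0.58, 2088)]
spray_can [([381.6, 182.4], 0.93, 895), ([288.8, 210.4], 0.52, 2115)]
paint_tin [([82.2, 257.1], 0.81, 2016)]
tumbler [([189.2, 142.8], 0.82, 679)]
screwdriver [([141.1, 245.2], 0.53, 305)]
```

View pics/top0.png

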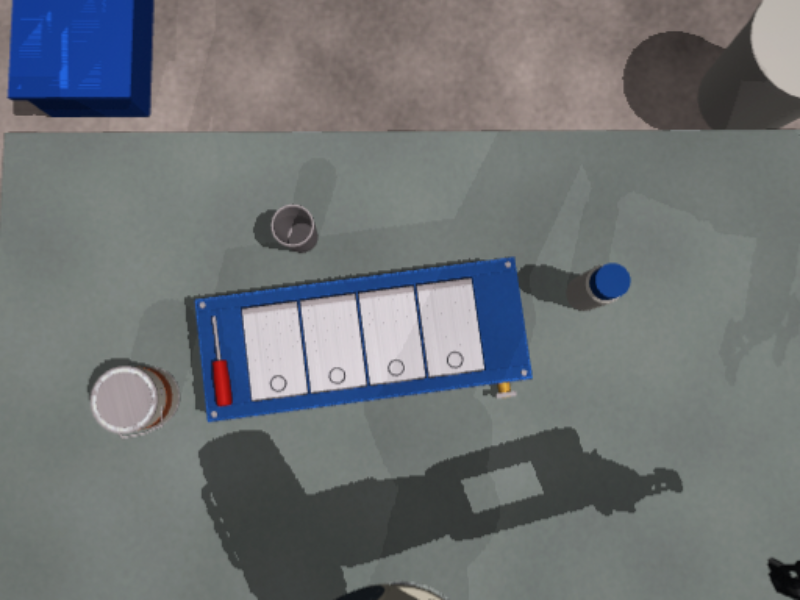

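View pics/scene0.png

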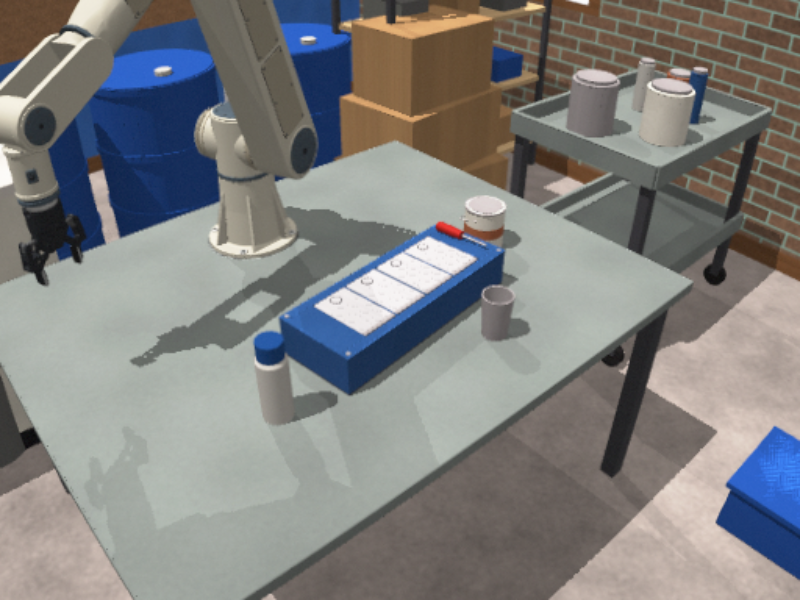

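The top view shows the blue tray with its four covers. In the 800x600 picture the marks are at about (455,359), (396,367), (337,375) and (278,383). The screwdriver lies on the left shelf, the tumbler is behind it at (293,228), and the can and tin are beyond the ends. Next I'll fit the deck pose.

```bash
cat > h.py <<'E'
import numpy as np, cv2
from scipy.optimize import least_squares
from scipy.spatial.transform import Rotation as R
def unproj(f,uv,z):
    uv=np.asarray(uv,float).reshape(-1,2);K=f["K"]
    d=(uv-[K[0,2],K[1,2]])/[K[0,0],K[1,1]]
    s=d.copy()
    for _ in range(20): s=d/(1+f["k1"]*(s**2).sum(1,keepdims=True))
    Rm=cv2.Rodrigues(np.asarray(f["rvec"],float))[0]; t=np.asarray(f["tvec"],float).ravel()
    rays=np.c_[s,np.ones(len(s))]@Rm; c=-Rm.T@t
    return c+rays*((z-c[2])/rays[:,2])[:,None]
def proj(f,X):
    Rm=cv2.Rodrigues(np.asarray(f["rvec"],float))[0]; t=np.asarray(f["tvec"],float).ravel()
    p=np.asarray(X)@Rm.T+t; s=p[:,:2]/p[:,2:]; s=s*(1+f["k1"]*(s**2).sum(1,keepdims=True))
    return s*[f["K"][0,0],f["K"][1,1]]+[f["K"][0,2],f["K"][1,2]]
E
python3 - <<'E'
from rig import r
from h import *
f=r.grab_frame("top")
# marks by eye (800x600 -> 512x384)
m=np.array([[455,359],[396,367],[337,375],[278,383]])*0.64
print("marks",unproj(f,m,100).round(1).tolist())
ms=[]
for d in r.silhouettes(f,"cover_1")[:4]:
    mm=d["mask"]; v,u=np.nonzero(mm); ms.append((u.mean(),v.mean()))
ms=sorted(ms,reverse=True)
P=unproj(f,ms,100); print("centres",P.round(1).tolist())
# covers deck centre: pivot is 60 from toe, cover 155 -> centred in deck x (206-48=158) ~0
ys=np.array([-150,-50,50,150.])
def w(p,x,y): return np.c_[p[0]+x*np.cos(p[2])-y*np.sin(p[2]),p[1]+x*np.sin(p[2])+y*np.cos(p[2])]
s=least_squares(lambda p:(w(p,0*ys,ys)-P[:,:2]).ravel(),[600,0,0]); print(s.x,s.fun.round(1))
p=s.x
c=np.array([[x,y] for x in(-103,103) for y in(-275,275)])
print("deck corners 800px",(proj(f,np.c_[w(p,c[:,0],c[:,1]),[100]*4])/0.64).round().tolist())
print("pred marks px",(proj(f,np.c_[w(p,-77.5+22+0*ys,ys),[100]*4])/0.64).round(1).tolist())
g=r.grab_frame("scene")
print("scene corners 800px",(proj(g,np.c_[w(p,c[:,0],c[:,1]),[100]*4])/0.64).round().tolist())
for n,z in(("tumbler",110),("spray_can",190),("paint_tin",120),("screwdriver",113)):
    d=r.silhouettes(f,n)[0];print(n,unproj(f,d["location"],z).round())
E
```

```text
marks [[518.0, -93.1, 100.0], [504.8, 6.3, 100.0], [491.5, 105.6, 100.0], [478.3, 204.8, 100.0]]
centres [[572.6, -84.7, 100.0], [560.1, 13.9, 100.0], [546.3, 113.8, 100.0], [533.4, 212.7, 100.0]]
[5.53107124e+02 6.39042975e+01 1.31617887e-01] [ 0.2 -0.1 -0.4  0.5  0.2 -0.3  0.  -0.1]
deck corners 800px [[532.0, 377.0], [207.0, 421.0], [514.0, 257.0], [194.0, 300.0]]
pred marks px [[454.4, 359.2], [395.6, 367.1], [336.7, 375.0], [277.7, 382.9]]
scene corners 800px [[278.0, 317.0], [438.0, 222.0], [346.0, 360.0], [504.0, 250.0]]
tumbler [[747. 181. 110.]]
spray_can [[ 623. -316.  190.]]
paint_tin [[453. 439. 120.]]
screwdriver [[482. 302. 113.]]
```

```bash
cat >> h.py <<'E'
P0=np.array([553.1,63.9,0.1316])
def dk(x,y,z):
    c,s=np.cos(P0[2]),np.sin(P0[2]); return np.array([P0[0]+x*c-y*s,P0[1]+x*s+y*c,z])
def rel(r,target,rpy=(np.pi,0,0.1316)):
    s=r.sense(); T=R.from_euler("xyz",s["tcp_rot"])
    sh=T.inv().apply(np.asarray(target)-s["eef_pos"]); tu=(T.inv()*R.from_euler("xyz",rpy)).as_rotvec(degrees=True)
    print("turn",tu.round(2),"shift",sh.round(2),"| pos",np.round(s["eef_pos"],1),"F",np.round(s["contact_force"],2),"t",round(s["clock"],2))
E
python3 - <<'E'
from rig import r
from h import *
rel(r,dk(-55.5,-150,130))
E
```

```text
turn [ 0.    0.   15.02] shift [ 442.81 -341.32  101.28] | pos [ 239.8 -577.2  231.3] F [-0.04 -0.13 -0.2 ] t 1.25
```

play_rows:
  moves:
    - [[0, 0, 8], [44, -34, 0], 0]
    - [[0, 0, 15], [88, -68, 0], 0]
    - [[0, 0, 15], [132, -102, 0], 0]
    - [[0, 0, 15], [176, -136, 10], 0]
    - [[0, 0, 15], [220, -170, 20], 0]
    - [[0, 0, 15], [264, -204, 30], 0]
    - [[0, 0, 15], [308, -238, 40], 0]
    - [[0, 0, 15], [352, -272, 50], 0]
    - [[0, 0, 15], [396, -306, 60], 0]
    - [[0, 0, 15], [430, -332, 70], 0]
    - [[0, 0, 15], [443, -341, 80], 0]
    - [[0, 0, 15], [443, -341, 90], 0]
    - [[0, 0, 15], [443, -341, 98], 0]
    - [[0, 0, 15], [443, -341, 101], 0]
    - [[0, 0, 15], [443, -341, 101], 0]
    - [[0, 0, 15], [443, -341, 101], 0]
  newtons: 30

```text
clock: 2.85
eef_pos: [517.8, -93.6, 130.7]
tcp_rot: [3.141, -0.0, 0.13]
contact_force: [0.5, 0.1, 0.3]
opening: 0.003
```

Run:
```python
from rig import r
from h import *
rel(r,dk(-55.5,-150,106)); print(r.sense()["opening"])
f=r.grab_frame("top"); cv2.imwrite("pics/top1.png",cv2.resize(f["color"][150:270,140:320,::-1],(800,533)))
```

```text
turn [ 0.02 -0.02 -0.08] shift [ 0.14 -1.5  24.74] | pos [517.8 -93.6 130.7] F [0.5  0.06 0.34] t 2.85
0.003284354548707181
```

View pics/top1.png

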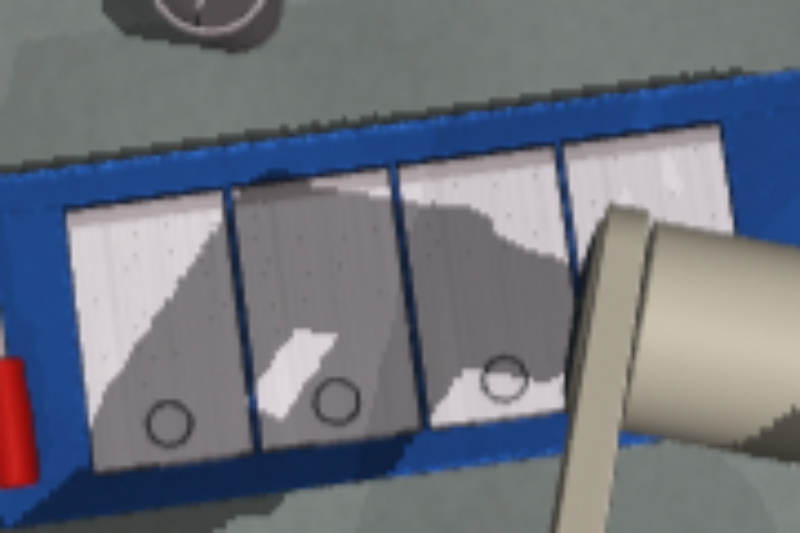

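The picture shows the arm above cover 1. The marks of covers 2 to 4 are in view and match the fit. Now I'll go down to just above the mark and then press slowly.

play_rows:
  moves:
    - [[0, 0, 0], [0, -1, 10], 0]
    - [[0, 0, 0], [0, -1, 18], 0]
    - [[0, 0, 0], [0, -1, 23], 0]
    - [[0, 0, 0], [0, -1, 26], 0]
    - [[0, 0, 0], [0, -1, 27], 0]
    - [[0, 0, 0], [0, -1, 27], 0]

```text
clock: 3.5
eef_pos: [517.8, -92.4, 103.7]
tcp_rot: [3.141, -0.0, 0.13]
contact_force: [0.1, -0.5, 0.8]
opening: -0.001
```

play_rows:
  moves:
    - [[0, 0, 0], [0, 0, 1], 0]
    - [[0, 0, 0], [0, 0, 2], 0]
    - [[0, 0, 0], [0, 0, 2], 0]

```text
clock: 3.8
eef_pos: [517.9, -92.4, 101.7]
tcp_rot: [3.141, -0.001, 0.13]
contact_force: [0.3, -1.6, -0.5]
opening: 0.002
```

play_rows:
  moves:
    - [[0, 0, 0], [0, 0, 1], 0]
    - [[0, 0, 0], [0, 0, 1], 0]

```text
clock: 4.0
eef_pos: [517.8, -92.4, 100.7]
tcp_rot: [3.141, -0.0, 0.13]
contact_force: [-0.6, 1.0, -0.3]
opening: -0.0
```

play_rows:
  moves:
    - [[0, 0, 0], [0, 0, 1], 0]
    - [[0, 0, 0], [0, 0, 1], 0]

```text
clock: 4.2
eef_pos: [517.9, -92.4, 99.7]
tcp_rot: [3.141, -0.001, 0.131]
contact_force: [-0.5, -0.1, 0.9]
opening: -0.003
```

play_rows:
  moves:
    - [[0, 0, 0], [0, 0, 1], 0]
    - [[0, 0, 0], [0, 0, 1], 0]

```text
clock: 4.4
eef_pos: [517.9, -92.5, 98.7]
tcp_rot: [3.141, -0.001, 0.13]
contact_force: [0.3, -0.6, 1.4]
opening: -0.001
```

Run:
```python
from rig import r
from h import *
rel(r,dk(-55.5,-150,98))
```

```text
turn [ 0.02 -0.04 -0.06] shift [-0.07 -0.38  0.69] | pos [517.9 -92.5  98.7] F [ 0.33 -0.63  1.41] t 4.4
```

play_rows:
  moves:
    - [[0, 0, 0], [0, 0, 1], 0]
    - [[0, 0, 0], [0, 0, 1], 0]

```text
clock: 4.6
eef_pos: [517.9, -92.4, 97.6]
tcp_rot: [3.141, -0.001, 0.131]
contact_force: [-0.7, 0.9, 1.5]
opening: 0.002
```

play_rows:
  moves:
    - [[0, 0, 0], [0, 0, 0.5], 0]
    - [[0, 0, 0], [0, 0, 0.5], 0]

```text
clock: 4.8
eef_pos: [517.9, -92.5, 97.1]
tcp_rot: [3.141, -0.001, 0.13]
contact_force: [-0.5, 0.0, 1.9]
opening: 0.0
```

play_rows:
  moves:
    - [[0, 0, 0], [0, 0, 1], 0]
    - [[0, 0, 0], [0, 0, 1], 0]

```text
clock: 5.0
eef_pos: [517.9, -92.4, 96.0]
tcp_rot: [3.141, -0.001, 0.131]
contact_force: [-0.4, 0.4, 2.4]
opening: -0.004
```

Run:
```python
from rig import r
from h import *
rel(r,dk(-55.5,-150,98))
f=r.grab_frame("scene"); cv2.imwrite("pics/sc1.png",cv2.resize(f["color"][120:260,150:340,::-1],(800,589),interpolation=cv2.INTER_CUBIC))
rel(r,dk(-55.5,-150,98))
```

```text
turn [ 0.02 -0.04 -0.06] shift [-0.12 -0.37 -1.99] | pos [517.9 -92.4  96. ] F [-0.35  0.35  2.39] t 5.0
turn [ 0.02 -0.04 -0.07] shift [-0.11 -0.36 -1.98] | pos [517.9 -92.4  96. ] F [-0.67 -0.28  2.07] t 5.05
```

View pics/sc1.png

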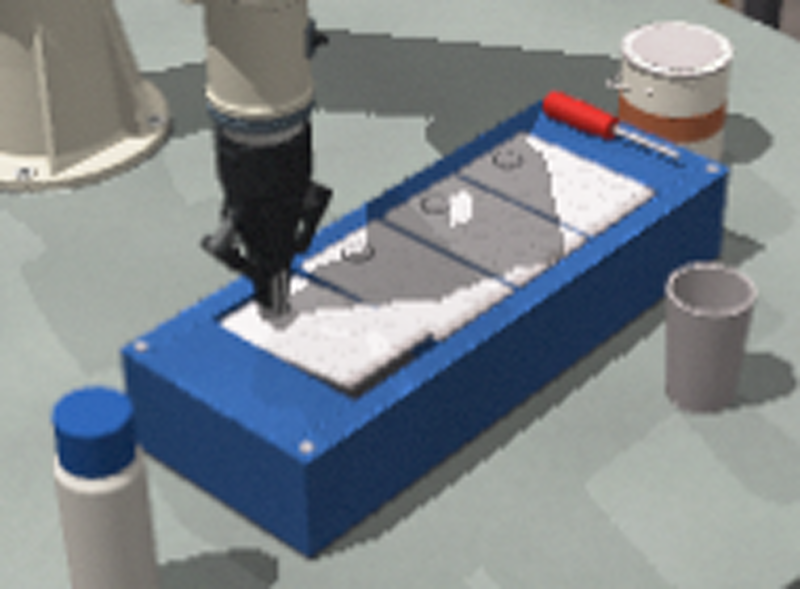

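The picture shows cover 1's heel lifted, with a dark gap at about (390,365), while the force is only about 2 N. That looks like the unlatched one. I'll press further to confirm and raise the heel.

play_rows:
  moves:
    - [[0, 0, 0], [0, 0, 1], 0]
    - [[0, 0, 0], [0, 0, 2], 0]
    - [[0, 0, 0], [0, 0, 3], 0]
    - [[0, 0, 0], [0, 0, 4], 0]
    - [[0, 0, 0], [0, 0, 4], 0]

```text
clock: 5.55
eef_pos: [518.2, -92.4, 92.0]
tcp_rot: [3.141, -0.001, 0.13]
contact_force: [0.5, 1.0, 1.9]
opening: -0.002
```

play_rows:
  moves:
    - [[0, 0, 0], [0, 0, 1], 0]
    - [[0, 0, 0], [0, 0, 2], 0]
    - [[0, 0, 0], [0, 0, 3], 0]
    - [[0, 0, 0], [0, 0, 4], 0]
    - [[0, 0, 0], [0, 0, 4], 0]

```text
clock: 6.05
eef_pos: [518.1, -92.5, 87.8]
tcp_rot: [3.141, -0.001, 0.13]
contact_force: [0.6, -0.0, 2.4]
opening: 0.002
```

play_rows:
  moves:
    - [[0, 0, 0], [0, 0, 2], 0]
    - [[0, 0, 0], [0, 0, 4], 0]
    - [[0, 0, 0], [0, 0, 6], 0]
    - [[0, 0, 0], [0, 0, 8], 0]
    - [[0, 0, 0], [0, 0, 10], 0]
    - [[0, 0, 0], [0, 0, 10], 0]

```text
clock: 6.65
eef_pos: [517.5, -92.4, 77.2]
tcp_rot: [3.142, 0.0, 0.131]
contact_force: [0.2, 0.5, 0.6]
opening: -0.002
```

Run:
```python
from rig import r
from h import *
rel(r,dk(-55.5,-150,78))
f=r.grab_frame("scene"); cv2.imwrite("pics/sc2.png",cv2.resize(f["color"][120:260,150:340,::-1],(800,589),interpolation=cv2.INTER_CUBIC))
```

```text
turn [ 0.    0.02 -0.06] shift [ 0.3  -0.27 -0.75] | pos [517.5 -92.4  77.2] F [0.16 0.54 0.6 ] t 6.65
```

View pics/sc2.png

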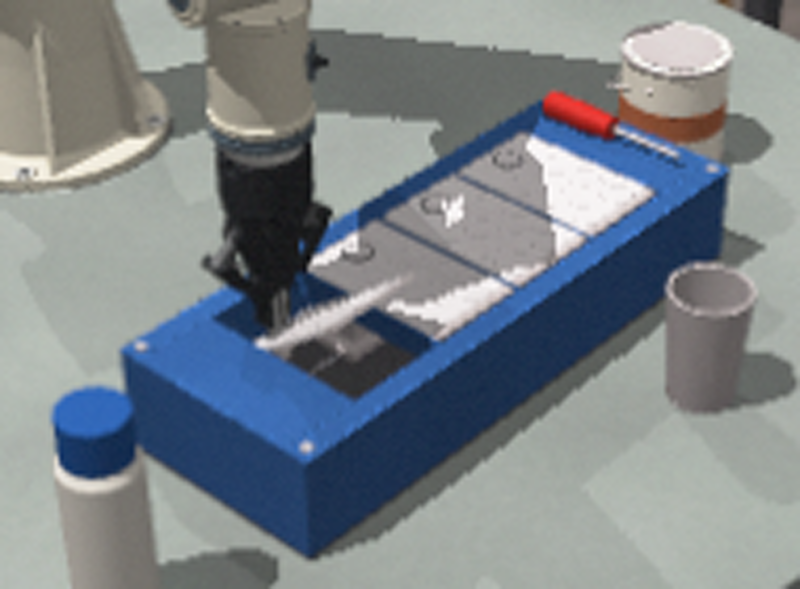

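Cover 1 is the unlatched one, and it now stands about 40° open. I'll retract upwards, cross over the heel and come down on the far side.

play_rows:
  moves:
    - [[0, 0, 0], [0, 0, -20], 0]
    - [[0, 0, 0], [0, 0, -60], 0]
    - [[0, 0, 0], [0, 0, -105], 0]
    - [[0, 0, 0], [0, 0, -145], 0]
    - [[0, 0, 0], [0, 0, -150], 0]
    - [[0, 0, 0], [40, 0, -150], 0]
    - [[0, 0, 0], [80, 0, -150], 0]
    - [[0, 0, 0], [120, 0, -150], 0]
    - [[0, 0, 0], [155, 0, -150], 0]
    - [[0, 0, 0], [155, 0, -150], 0]
    - [[0, 0, 0], [155, 0, -150], 0]

```text
clock: 7.8
eef_pos: [670.5, -72.0, 225.5]
tcp_rot: [-3.141, 0.003, 0.131]
contact_force: [-0.9, -1.0, 0.1]
opening: 0.003
```

Run:
```python
from rig import r
from h import *
rel(r,dk(100,-150,135))
f=r.grab_frame("scene"); cv2.imwrite("pics/sc3.png",cv2.resize(f["color"][120:260,150:340,::-1],(800,589),interpolation=cv2.INTER_CUBIC))
# overlay hypotheses of heel edge
for th in (30,35,40,45,50):
    t=np.radians(th); u=95*np.cos(t)-2*np.sin(t); z=98+95*np.sin(t)+2*np.cos(t)
    q=proj(f,[dk(-17.5+u,-197,z),dk(-17.5+u,-103,z)]); print(th,round(u,1),round(z,1),((q-[150,120])*[800/190,589/140]).round().tolist())
```

```text
turn [-0.03  0.19 -0.03] shift [ 1.750e+00 -8.000e-02  9.045e+01] | pos [670.5 -72.  225.5] F [-0.92 -0.97  0.12] t 7.8
30 81.3 147.2 [[334.0, 342.0], [417.0, 288.0]]
35 76.7 154.1 [[329.0, 333.0], [413.0, 279.0]]
40 71.5 160.6 [[324.0, 323.0], [408.0, 270.0]]
45 65.8 166.6 [[318.0, 314.0], [402.0, 261.0]]
50 59.5 172.1 [[312.0, 304.0], [397.0, 252.0]]
```

View pics/sc3.png

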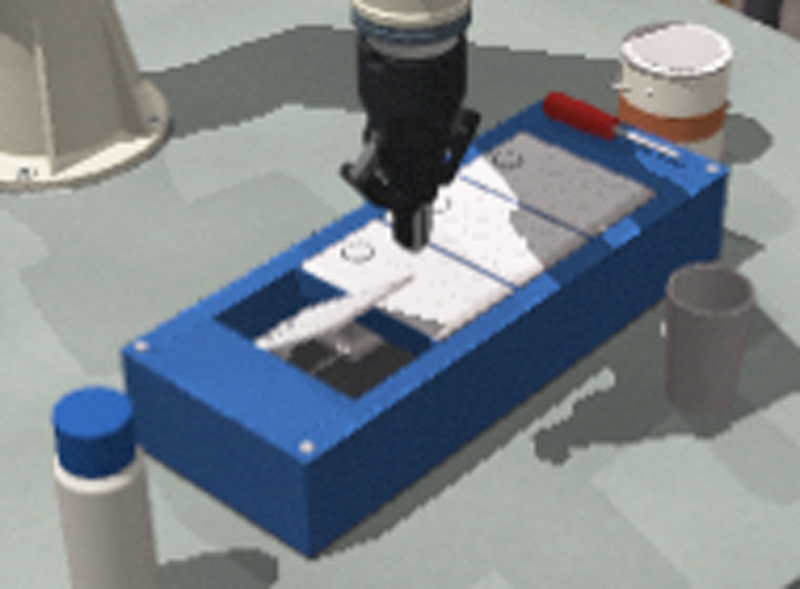

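The picture shows the cover resting at about 36° (heel edge near (413,275)), with the gripper clear on its far side. I'll lower to z ≈ 130 and start the push.

play_rows:
  moves:
    - [[0, 0, 0], [2, 0, 35], 0]
    - [[0, 0, 0], [2, 0, 70], 0]
    - [[0, 0, 0], [2, 0, 92], 0]
    - [[0, 0, 0], [2, 0, 94], 0]
    - [[0, 0, 0], [2, 0, 94], 0]
    - [[0, 0, 0], [-8, 0, 94], 0]
    - [[0, 0, 0], [-18, 0, 94], 0]
    - [[0, 0, 0], [-24, 0, 94], 0]
    - [[0, 0, 0], [-28, 0, 93], 0]
    - [[0, 0, 0], [-32, 0, 91], 0]
    - [[0, 0, 0], [-36, 0, 87], 0]
    - [[0, 0, 0], [-40, 0, 83], 0]
    - [[0, 0, 0], [-40, 0, 83], 0]

```text
clock: 9.15
eef_pos: [631.7, -77.4, 145.0]
tcp_rot: [3.141, -0.002, 0.131]
contact_force: [4.7, 1.0, 3.1]
opening: -0.005
```

Run:
```python
from rig import r
from h import *
rel(r,dk(42.7,-150,155))
f=r.grab_frame("scene"); cv2.imwrite("pics/sc4.png",cv2.resize(f["color"][120:260,150:340,::-1],(800,589),interpolation=cv2.INTER_CUBIC))
```

```text
turn [ 0.02 -0.09 -0.06] shift [-16.69  -0.33 -10.  ] | pos [631.7 -77.4 145. ] F [4.66 0.95 3.09] t 9.15
```

View pics/sc4.png

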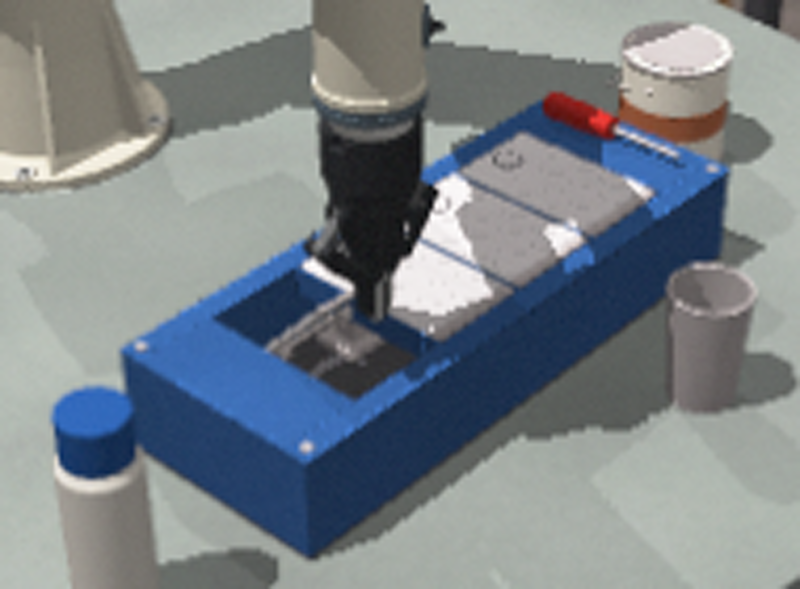

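play_rows:
  moves:
    - [[0, 0, 0], [-4, 0, -3], 0]
    - [[0, 0, 0], [-8, 0, -5], 0]
    - [[0, 0, 0], [-12, 0, -8], 0]
    - [[0, 0, 0], [-16, 0, -10], 0]
    - [[0, 0, 0], [-20, 0, -12], 0]
    - [[0, 0, 0], [-24, 0, -14], 0]
    - [[0, 0, 0], [-28, 0, -16], 0]
    - [[0, 0, 0], [-32, 0, -17], 0]
    - [[0, 0, 0], [-36, 0, -18], 0]
    - [[0, 0, 0], [-40, 0, -20], 0]
    - [[0, 0, 0], [-44, 0, -21], 0]
    - [[0, 0, 0], [-48, 0, -22], 0]
    - [[0, 0, 0], [-48, 0, -22], 0]

```text
clock: 10.5
eef_pos: [583.4, -83.7, 166.6]
tcp_rot: [3.141, -0.001, 0.131]
contact_force: [-0.3, -0.3, -1.2]
opening: 0.002
```

Run:
```python
from rig import r
from h import *
rel(r,dk(-4.5,-150,168))
f=r.grab_frame("scene"); cv2.imwrite("pics/sc5.png",cv2.resize(f["color"][120:260,150:340,::-1],(800,589),interpolation=cv2.INTER_CUBIC))
```

```text
turn [ 0.01 -0.03 -0.06] shift [-15.12  -0.27  -1.41] | pos [583.4 -83.7 166.6] F [-0.3  -0.27 -1.25] t 10.5
```

View pics/sc5.png

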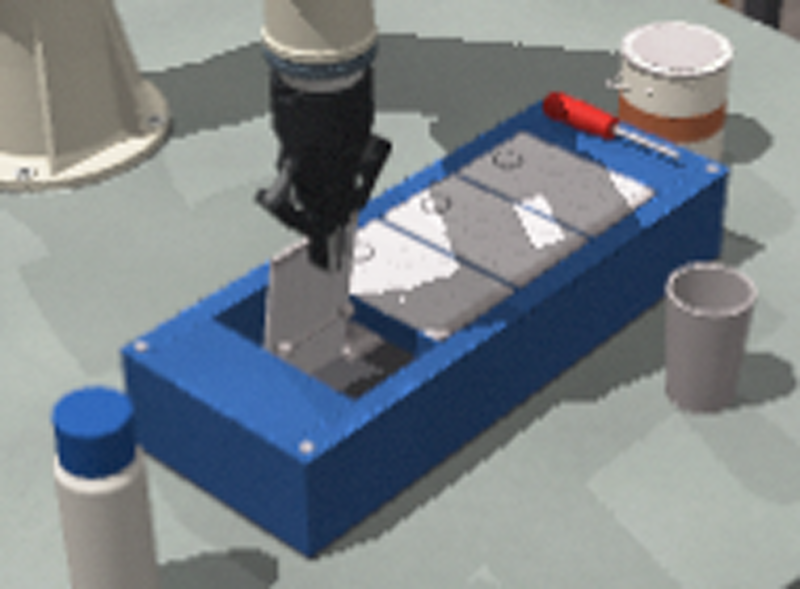

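The picture shows the cover nearly upright. I'll finish the remaining 15 mm slowly.

play_rows:
  moves:
    - [[0, 0, 0], [-3, 0, 0], 0]
    - [[0, 0, 0], [-6, 0, -1], 0]
    - [[0, 0, 0], [-9, 0, -1], 0]
    - [[0, 0, 0], [-12, 0, -1], 0]
    - [[0, 0, 0], [-14, 0, -1], 0]
    - [[0, 0, 0], [-15, 0, -1], 0]
    - [[0, 0, 0], [-15, 0, -1], 0]

```text
clock: 11.25
eef_pos: [568.5, -85.7, 167.5]
tcp_rot: [3.141, -0.0, 0.131]
contact_force: [-0.7, -0.8, -0.6]
opening: 0.002
```

Run:
```python
from rig import r
from h import *
rel(r,dk(-4.5,-150,168))
for n in("scene","top"):
    f=r.grab_frame(n); a,b=((120,260),(150,340)) if n=="scene" else ((150,270),(230,350))
    cv2.imwrite(f"pics/{n}6.png",cv2.resize(f["color"][a[0]:a[1],b[0]:b[1],::-1],(700,560),interpolation=cv2.INTER_CUBIC))
```

```text
turn [ 0.01 -0.03 -0.06] shift [-0.18 -0.29 -0.49] | pos [568.5 -85.7 167.5] F [-0.73 -0.84 -0.56] t 11.25
```

View pics/scene6.png

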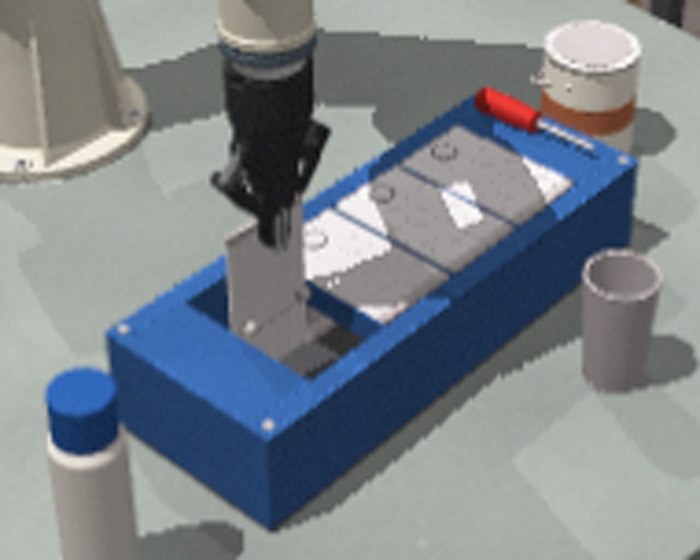

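The cover looks upright. I'll back off along +x first, then go up, and measure the tilt.

play_rows:
  moves:
    - [[0, 0, 0], [10, 0, 0], 0]
    - [[0, 0, 0], [35, 0, 0], 0]
    - [[0, 0, 0], [70, 0, 0], 0]
    - [[0, 0, 0], [80, 0, -30], 0]
    - [[0, 0, 0], [80, 0, -70], 0]
    - [[0, 0, 0], [80, 0, -110], 0]
    - [[0, 0, 0], [80, 0, -120], 0]
    - [[0, 0, 0], [80, 0, -120], 0]

```text
clock: 12.15
eef_pos: [649.4, -75.2, 289.6]
tcp_rot: [3.14, -0.004, 0.131]
contact_force: [-1.4, -0.1, -0.9]
opening: 0.002
```

Run:
```python
from rig import r
from h import *
f=r.grab_frame("scene"); rel(r,dk(77,-150,288))
print([(np.round(d["location"]).tolist(),round(d["conf"],2)) for d in r.silhouettes(f,"cover_1")])
im=f["color"][120:260,150:340,::-1]
S=np.array([800/190,589/140]); img=cv2.resize(im,(800,589),interpolation=cv2.INTER_CUBIC)
cv2.imwrite("pics/sc7.png",img)
for th,c in((80,(0,0,255)),(90,(0,255,0)),(95,(255,0,0))):
    t=np.radians(th)
    X=[]
    for a,y in((0,-197),(95,-197),(95,-103),(0,-103)):
        X.append(dk(-17.5+a*np.cos(t)-2*np.sin(t),-150+(y+150),98+a*np.sin(t)+2*np.cos(t)))
    q=((proj(f,X)-[150,120]+.5)*S); print(th,q.round().tolist())
    cv2.polylines(img,[q.round().astype(np.int32)],True,c,1)
cv2.imwrite("pics/sc7o.png",img)
```

```text
turn [ 0.02 -0.07 -0.06] shift [ 0.8  -0.3  -0.51] | pos [648.4 -75.1 287.5] F [-0.05  0.61  0.29] t 12.2
[([264.0, 179.0], 0.96), ([247.0, 186.0], 0.87), ([221.0, 191.0], 0.71), ([281.0, 163.0], 0.67)]
80 [[262.0, 352.0], [271.0, 262.0], [356.0, 212.0], [344.0, 300.0]]
90 [[262.0, 352.0], [256.0, 253.0], [341.0, 203.0], [344.0, 300.0]]
95 [[262.0, 352.0], [248.0, 250.0], [334.0, 200.0], [344.0, 300.0]]
```

View pics/sc7o.png

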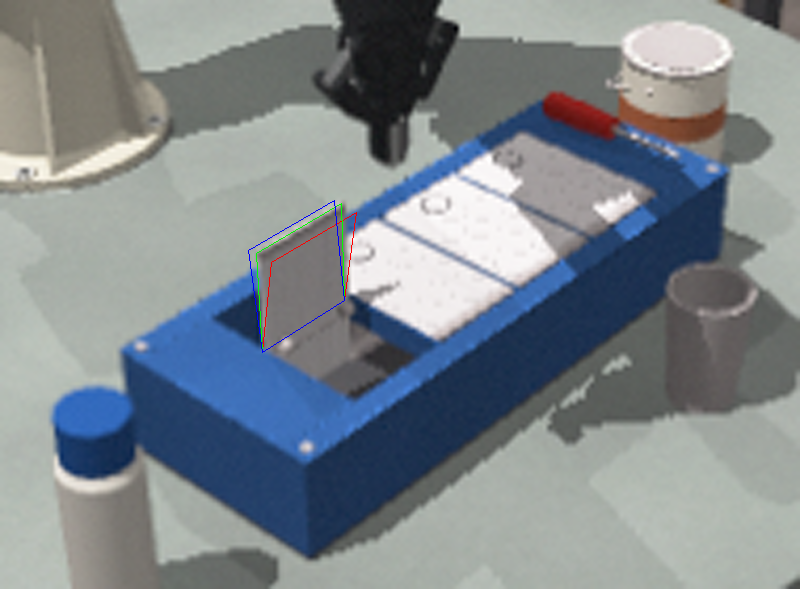

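View pics/sc7.png

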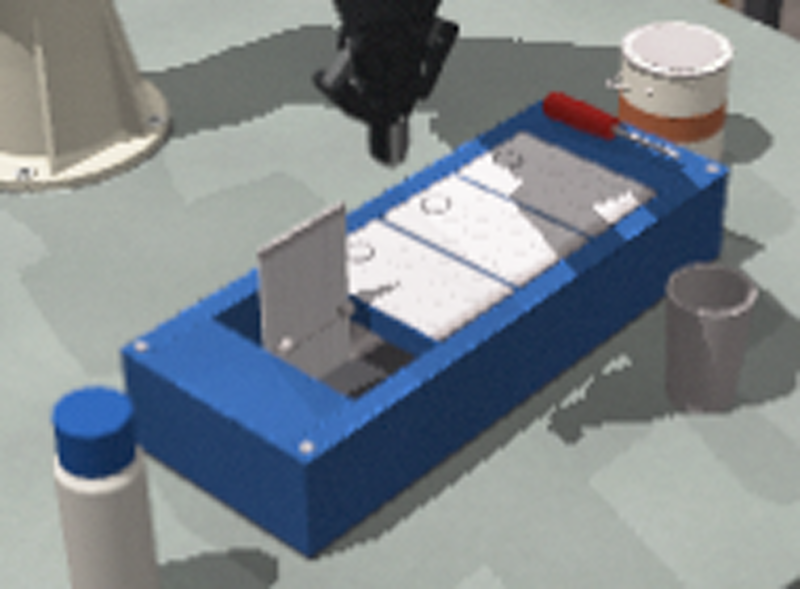

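The green 90° outline matches the cover: the predicted corners are (256,253) and (341,203), against seen corners at about (258,255) and (344,205). The arm is clear of everything. I'll do a last bystander check and then hand in.

Run:
```python
from rig import r
from h import *
g=r.grab_frame("scene")
for n in("tumbler","spray_can","paint_tin","screwdriver"):
    print(n,[np.round(d["location"],1).tolist() for d in r.silhouettes(g,n)[:1]])
print(np.abs(r.sense()["qvel"]).max(), r.sense()["contact_force"])
print(r.sign_off())
```

```text
tumbler [[317.8, 199.5]]
spray_can [[175.3, 238.5]]
paint_tin [[309.2, 138.5]]
screwdriver [[282.7, 165.3]]
0.005804425371836705 [-1.21757095 -0.99847249  0.2154256 ]
the job is handed in; nothing more can be done
None
```

Cover 1 was the unlatched one, and it now stands upright. I handed the job in at about 12 s, well under the 58 s limit.

- **Finding it:** Cover 1 was the first cover I pressed. It rocked under only about 2–2.5 N, and its heel rose, so I pressed no other cover. Pressing on took it to about 36°.
- **Opening it:** I went over to the far side and pushed the heel's underside towards the robot with the shut fingertips. I then backed off and raised the arm clear of everything.
- **Tilt check:** In the scene camera the cover matches a drawn 90° outline to within a degree or two, and it stayed there after I let go.
- **Other things:** The force reading at the end was only noise, about 1 N. The tumbler, spray can and paint tin were found within about 3 pixels of where they started.
- **Check that disagreed:** The network's final screwdriver position, (283,165), differs from its first, (284,148). It lies on cover 4, so I take it as a wrong detection. The last picture shows the screwdriver where it was at the start, and the arm never went near it.

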